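# Reference disc away, then hand-held microscope on the marked spot of the specimen

### The job

The white balance is done: lift the blue reference disc off the resin specimen and put it back, without dropping it, flat and right home in its own blue-labelled slot of the tray. Then take the cordless hand-held microscope out of its charging cradle and hold its sprung nose ring lightly on the specimen, inside the black inked circle with the barrel upright so that the ring sits flat, pressed only until the ring is about half-way in. Finish while still holding it there, and leave the jar, the slide mailer and the yellow disc alone.

Things in the scene. Friction and masses are not known exactly. Their poses are not given: they have to be found in the camera images.
- disc_blue: loose reference disc, blue, 38 mm diameter, 12 mm thick, white face with a thin black cross; 45 g. At the start it lies flat on top of the specimen, over the inked circle. Origin at the centre of its underside, z up
- disc_yellow: yellow reference disc of the same size with a grey face, already in its own slot; leave alone. Origin at the centre of its underside
- tray: storage tray fixed to the desk, 94 x 212 mm, holding a row of three black slot blocks along its y (66 mm apart, each 80 mm in x by 62 mm in y, tops 24 mm above the desk). Origin at the centre of its underside; x points away from the robot at yaw 0. The order of the three slots changes from start to start
- slot_blue_seat (a point): centre of the recess floor (17 mm above the desk) of the blue-labelled slot, the blue disc's own. Recess 42 mm in diameter, 7 mm deep, mouth chamfered 1.5 mm: a seated disc stands 5 mm proud. Axes as the tray's; the label, a blue strip 10 x 40 mm, lies 36 mm from this point towards -x
- slot_red_seat (a point): the same for the slot with the red label (empty, its disc is out on loan)
- slot_yellow_seat (a point): the same for the slot with the yellow label (holds the yellow disc)
- specimen: amber resin block with an ivory bone section, level top face 60 mm (x) by 78 mm (y), 40 mm above the desk, in a low vice fixed to the desk (base 84 x 124 x 12 mm). The aluminium jaws at both y ends stop 6 mm below the top face. Origin on the desk under the middle of the block
- mark (a point): centre of the black inked circle (36 mm diameter, dot in the middle) on the specimen's top face, 4 mm in x and 10 mm in y from the face's middle, 40 mm above the desk; z is the face's normal (up). The blue disc covers it at the start
- cradle: black charging cradle fixed to the desk, base 110 x 92 x 14 mm. A round cup (43 mm outside, 35 mm inside, 58 mm long) leans 25 degrees from vertical towards -x of the cradle's frame (towards the robot at yaw 0). The microscope stands in it nose down; draw it out along its own axis by 50 mm or more. Origin on the desk, near the foot of the cup
- scope: cordless hand-held microscope, about 150 g, 122 mm long, leaning with the cup. Origin on its axis at the nose ring's face (ring out); z runs from nose to tail. Along z: grey nose 31 mm in diameter to 50 mm (in the cup), black focus wheel 40 mm in diameter to 58 mm (rests on the cup's rim), white barrel 31 mm in diameter, to be gripped, to 118 mm, tail cap at 122 mm
- scope_grip (a point): point on the scope's axis in the white barrel, 86 mm from the nose ring's face; axes as scope
- nose_ring (a joint): how far the sprung nose ring (pale blue, 24 mm in diameter, standing 8 mm out of the nose) is pushed in: 0 fully out, 0.007 m at its stop. The spring pushes with 1 N at first touch plus 0.5 N for each mm: 2.75 N half-way in, 4.5 N at the stop, beyond which it is rigid
- jar: amber specimen jar with a white cap, 52 mm in diameter, 65 mm high; bystander. Origin at the centre of its underside
- mailer: slide mailer, a green and white plastic box 34 x 84 x 20 mm lying flat (84 mm along its y); bystander. Origin at the centre of its underside
Things that resemble listed ones, but are neither listed nor needed, are in the scene too. Several things look just like the specimen: the one meant starts farthest to the robot's left. Of the things that look like the cradle, take the one that is farthest to the robot's left at the start.

How it is judged:
By the outcome, as a careful person would: the job done as asked, in the order asked, and still so for the second after the job is handed in, while the arm keeps its last pose, push and grip.
It also fails if it takes over 51 s, if anything falls off the work surface, if the arm or the gripper's body presses on something with over 40 N, if the wrist force passes 120 N, or if a joint passes its speed limit or range.

### The arm

A 6-joint arm with a two-finger parallel gripper is mounted at the origin on the work surface. World frame = base frame: x ahead of the robot, y to its left, z up, the work surface at z = 0. Lengths are in m, angles in rad, forces in N, time in s.
With the tool pointing down it reaches from about 0.25 to 0.775 m from the base axis. Payload 4 kg.
Tool frame: the origin (TCP) lies midway between the tips of the shut fingers; the grasp point (between the pads) lies 19 mm behind it (ctrl.grasp_offset is the distance from the TCP to the grasp point, in m); z points along the fingers, y is the line along which they close (so a half turn about z gives the same grasp; the last joint's range is limited). The gripper opens to 94 mm and grips with 3 to 60 N. Pads are 16 mm wide; open, the fingers measure 119 mm over their backs; the gripper's body (75 mm by 177 mm) begins 78 mm behind the grasp point.
Start: joints at [1.077, 0.087, 1.371, -0, 1.684, -0.103], TCP at [0.21, 0.509, 0.175] pointing down, gripper open.
Joint ranges: [-3.1, 3.1], [-0.76, 2.03], [0.27, 2.55], [-1.08, 4.22], [0.17, 2.65], [-2.57, 2.57]. Speed limits (rad/s): [2.79, 2.79, 3.14, 3.14, 3.14, 3.14].

### API

Orientations are given as a rotation vector (axis times angle).
In Python, from cell import ctrl, optics, job gives the robot as it stands.
- The arm moves only by the tool carry_out, never from a script. Its argument "deltas" is a list that holds one entry, the list of rows, each a list of 7 numbers: the opening, from -1 (shut) to 1 (fully open), then the shift along the tool's x, y, z in m, then the turn, a rotation vector about the tool's x, y, z in degrees. In form: [[[gripper, x, y, z, ax, ay, az], ...]]. A call has exactly 8 rows; each row is the pose to reach, as a shift and turn from the pose commanded when the call began, along the tool's axes at that moment; what a row does not reach only later rows make up. A row lasts 1/10 s, in which the tool goes at most 50 mm and 8.59 degrees, less where a joint would pass 70% of its speed; a pose out of reach is approached as far as the arm can. A call with a gripper value outside its range is refused whole. The fingers move at their own pace and stop on an object; "grip_force" is the grip in N (left out, the last holds). Time passes only in rows, so rows that repeat a pose let the fingers close, or fill a call up. It gives the time, the measured TCP pose, the force, the opening and the grip force at its end, in the units of the state.
- ctrl.observe(): the state, without advancing time (a new reading comes with each control period).
- optics.camera(name): name is "scene" or "top"; returns (picture, depth): 420x560x3 uint8, red, green, blue; 420x560 float32, m along the optical axis (not along the pixel's ray), 0 where there is no reading.
- optics.camera_model(name): a dict with "vertical_fov" (degrees; the focal length in pixels is half the picture's height over the tangent of half this angle, whatever the lens; pixels are square), "cx", "cy" (the principal point, pixels), "k1" (the pictures are not rectified: a ray, as slopes to the right and down, at radius r is drawn at 1 + k1 r^2 times it, then the intrinsics apply), "origin" and "rotation" of the camera in the world. Camera axes: x right, y down, z forward; pixel columns grow to the right and rows downward; lengths in m; the calibration is good to about 2 mm. A picture is of the moment at which its call begins. camera_model takes no time and is no camera call.
- job.hand_in(): hands the job in; it is judged then, once.
The state is a dict: "clock": time; "joint_positions": joint angles; "qvel": joint speeds; "effort": joint torques, N m; "position": TCP position; "tool_rot": TCP orientation; "ft_force": force on the tool from outside, world axes, zero at the start; "moment": the same for the moment, N m; "gripper_width": opening from 0.0 (shut) to 1.0 (fully open); "finger_force": force on a finger pad.
Only numpy, scipy, OpenCV 4.12 (cv2) and the standard library are available. Lean on these libraries where they do the work, as an engineer would, in place of code of your own. Each camera call takes 0.05 s, during which the arm holds its last target. There are 200 camera calls.

## Working session

There is one attempt and no reset: what is moved stays moved. The work goes in short steps, Python scripts to look and compute and a tool call to move; the robot and the scene stay as the last step left them, time stands still between calls to the robot, and variables do not carry over. Pictures are saved under pics/ and viewed, at most 10 in all, crops included, and the job is handed in when it is done.

Besides the shell and the picture viewer there is one more tool, called after "Call:" as a command line: name --argument value ..., lists and objects as JSON in quotes. carry_out: Moves the arm, as the interface text tells. Its arguments: {"type":"object","properties":{"deltas":{"type":"array","items":{"type":"array","items":{"type":"array","items":{"type":"number"}}}},"grip_force":{"type":"number"}},"required":["deltas"]}

```bash
mkdir -p pics; cat > h.py <<'E'
import numpy as np, cv2
from cell import ctrl, optics, job
from scipy.spatial.transform import Rotation as R
def K(m):
    f=210/np.tan(np.radians(m["vertical_fov"])/2)
    return np.array([[f,0,m["cx"]],[0,f,m["cy"]],[0,0,1]]),np.array([m["k1"],0,0,0,0.])
def ray(n,uv):
    m=optics.camera_model(n); k,d=K(m)
    p=cv2.undistortPoints(np.array(uv,float).reshape(-1,1,2),k,d).reshape(-1,2)
    return np.array(m["origin"]),np.c_[p,np.ones(len(p))]@np.array(m["rotation"]).T
def plane(n,uv,z):
    o,r=ray(n,uv); return o+r*((z-o[2])/r[:,2])[:,None]
def cloud(n,dep):
    v,u=np.mgrid[0:420,0:560]
    o,r=ray(n,np.c_[u.ravel(),v.ravel()])
    return (o+r*dep.reshape(-1,1)).reshape(420,560,3)
def snap(tag):
    o={}
    for n in("scene","top"):
        p,d=optics.camera(n); np.savez(f"{tag}_{n}.npz",p=p,d=d); cv2.imwrite(f"pics/{tag}_{n}.png",p[:,:,::-1]); o[n]=(p,d)
    return o
E
python3 - <<'E'
from h import *
snap("a")
for n in("scene","top"): print(optics.camera_model(n))
print(ctrl.observe(), ctrl.grasp_offset)
E
```

```text
{'vertical_fov': 51.66778418658416, 'cx': 279.3825088074842, 'cy': 205.05217956252193, 'k1': -0.14179214595780368, 'origin': array([ 1.17929846, -0.45438154,  0.92420104]), 'rotation': array([-2.16423556, -1.20813592,  0.44894596])}
{'vertical_fov': 49.30152168393124, 'cx': 279.15662780924146, 'cy': 217.1624206138532, 'k1': -0.02272880412712182, 'origin': array([ 0.4314566 , -0.06430852,  1.15119527]), 'rotation': array([-2.18831486,  2.12856475, -0.13659267])}
{'clock': 0.1, 'joint_positions': array([ 1.07691151e+00,  8.79020728e-02,  1.37211659e+00,  2.53685011e-06,
        1.68360787e+00, -1.03111345e-01]), 'qvel': array([-7.79640049e-05, -1.54186712e-03, -2.19293095e-03, -2.15100708e-03,
       -1.65551929e-03,  1.52434745e-04]), 'effort': array([ 1.90543447e-03, -3.41249156e+01, -3.03303409e+01,  7.20120245e-02,
        3.03368771e-02, -1.04012631e-04]), 'position': array([0.20923662, 0.50803365, 0.174003  ]), 'tool_rot': array([-6.09810103e-01, -3.08122602e+00,  3.05179190e-03]), 'ft_force': array([-0.84247513,  0.22752296,  0.21235668]), 'moment': array([-0.01135165, -0.003419  , -0.06507727]), 'finger_force': 0.0, 'gripper_width': 0.9986950596257246} 0.0188
```

```bash
sed -i 's/np.array(m\["rotation"\]).T/R.from_rotvec(m["rotation"]).as_matrix().T/' h.py
```

```text
(no output)
```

View pics/a_top.png

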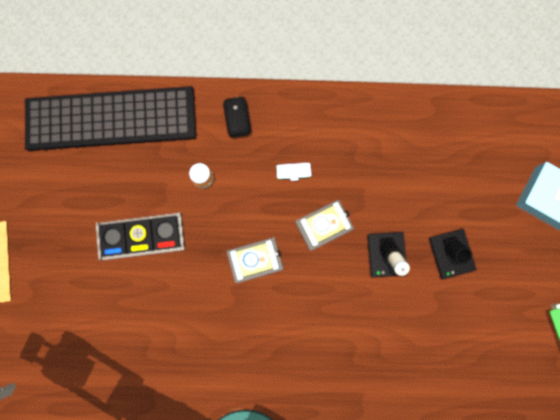

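View pics/a_scene.png

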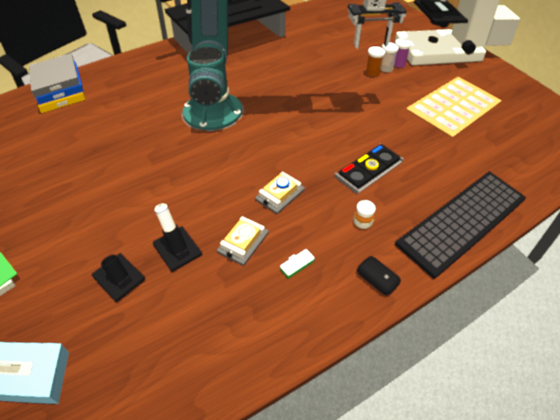

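Top view: specimen look-alikes sit at (255,260), which carries the blue disc, and (325,225). The first is farther left, so it is the one meant. Cradle look-alikes sit at (388,255), which holds the scope, and (453,253), which is empty. The first is farther left. The blue slot is the leftmost, at (112,237) with its label at (112,252). The red slot is at (165,232) and the yellow disc at (138,234). The jar is at (200,175) and the mailer at (293,171). I'll confirm with one enlarged crop and measure.

```bash
python3 - <<'E'
from h import *
a=np.load("a_top.npz");s=np.load("a_scene.npz")
A=cv2.resize(a["p"][205:290,85:285],None,fx=4,fy=4,interpolation=cv2.INTER_CUBIC)
B=cv2.resize(a["p"][210:290,290:490],None,fx=3,fy=3,interpolation=cv2.INTER_CUBIC)
c=np.zeros((585,800,3),np.uint8);c[:340]=A;c[342:582,:600]=B
cv2.imwrite("pics/crop1.png",c[:,:,::-1])
for n,D in(("top",a),("scene",s)):
    P=cloud(n,D["d"]); h=cv2.cvtColor(D["p"],cv2.COLOR_RGB2HSV)
    ok=(D["d"]>0)
    # height blobs
    m=(ok&(P[...,2]>.008)&(P[...,2]<.25)&(P[...,0]>.15)&(P[...,0]<.8)&(abs(P[...,1])<.7)).astype(np.uint8)
    k,l,st,ce=cv2.connectedComponentsWithStats(m)
    for i in range(1,k):
        if st[i,4]>40:
            q=P[l==i]; print(n,st[i],"min",q.min(0).round(3),"max",q.max(0).round(3))
    bl=(h[...,0]>95)&(h[...,0]<125)&(h[...,1]>120)&(h[...,2]>60)&ok&(P[...,2]<.1)&(P[...,0]>.15)&(P[...,0]<.8)&(abs(P[...,1])<.5)
    k,l,st,ce=cv2.connectedComponentsWithStats(bl.astype(np.uint8))
    for i in range(1,k):
        if st[i,4]>8: print(n,"blue",st[i],ce[i].round(1),P[l==i].mean(0).round(4))
    g=P[ok&(P[...,0]>.3)&(P[...,0]<.6)&(abs(P[...,1])<.3)];print("desk z",np.median(g[:,2]))
E
```

```text
top [  25  122  171   28 3380] min [0.731 0.156 0.008] max [0.8   0.596 0.027]
top [227 126  25  12 233] min [0.776 0.013 0.011] max [0.8   0.075 0.036]
top [190 164  24  24 429] min [0.642 0.105 0.009] max [0.692 0.154 0.07 ]
top [277 164  34  17 466] min [ 0.668 -0.14   0.009] max [ 0.712 -0.056  0.026]
top [517 180  22  32 421] min [ 0.604 -0.7    0.008] max [ 0.679 -0.668  0.053]
top [ 296  200   58   51 1597] min [ 0.493 -0.251  0.008] max [ 0.622 -0.108  0.045]
top [  96  213   89   48 2813] min [0.454 0.169 0.008] max [0.576 0.393 0.034]
top [ 429  229   48   50 1625] min [ 0.433 -0.558  0.008] max [ 0.556 -0.441  0.086]
top [ 368  232   41   46 1551] min [ 0.431 -0.384  0.008] max [ 0.544 -0.289  0.143]
top [ 227  238   57   45 1633] min [ 0.409 -0.078  0.008] max [0.521 0.062 0.058]
top [  0 383  16  16 136] min [0.179 0.449 0.205] max [0.2   0.461 0.25 ]
top blue [104 247  18   8 115] [112.6 250.5] [0.4776 0.3429 0.0236]
desk z -0.0005418429122490132
scene [384  33   7  14  58] min [0.218 0.546 0.204] max [0.243 0.56  0.249]
scene [354  35   7  13  59] min [0.174 0.448 0.20
[... 322 characters left out ...]
8] max [0.696 0.153 0.068]
scene [ 153  204   49   67 1626] min [ 0.431 -0.387  0.008] max [ 0.548 -0.29   0.142]
scene [ 216  217   53   47 1305] min [ 0.506 -0.254  0.008] max [ 0.622 -0.109  0.046]
scene [280 249  35  28 473] min [ 0.668 -0.143  0.008] max [ 0.714 -0.056  0.026]
scene [  91  252   54   50 1481] min [ 0.428 -0.561  0.008] max [ 0.56  -0.445  0.087]
scene [356 256  22  18 150] min [0.777 0.011 0.013] max [0.8   0.069 0.036]
scene [ 47 343  21  33 414] min [ 0.608 -0.7    0.008] max [ 0.678 -0.671  0.055]
scene blue [371 145  12   9  51] [376.9 148.9] [0.4771 0.3406 0.0248]
scene blue [277 183  12   5  25] [282.7 185.7] [ 0.4781 -0.0082  0.0501]
desk z 0.00023002839360863891
```

View pics/crop1.png

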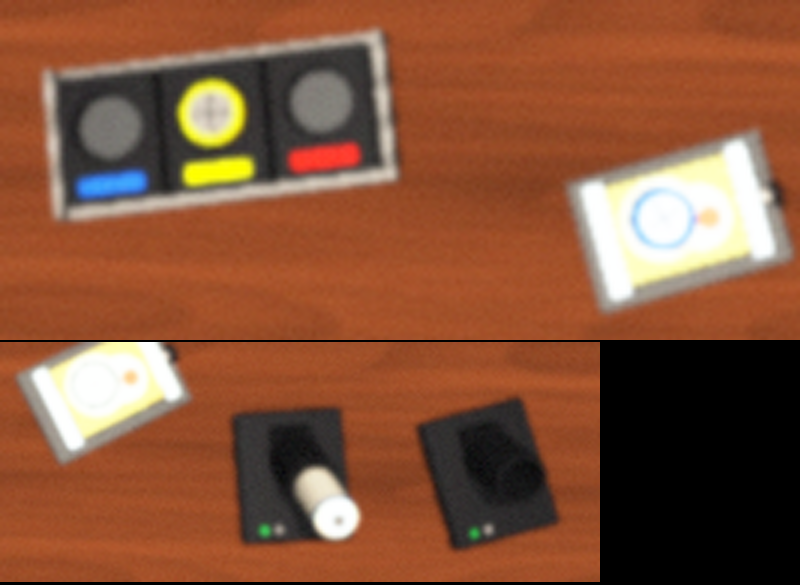

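The crop confirms it. The blue-ringed disc is on the left specimen at about top (250.7,259.8). The blue label is under the leftmost slot. The scope is in the left cradle, leaning towards the robot and slightly right. Next are precise measurements.

```bash
cat > meas.py <<'E'
from h import *
for n in("top","scene"):
    D=np.load(f"a_{n}.npz"); P=cloud(n,D["d"]); h=cv2.cvtColor(D["p"],cv2.COLOR_RGB2HSV); X,Y,Z=P[...,0],P[...,1],P[...,2]
    print("==",n)
    b=(X>.4)&(X<.54)&(Y>-.09)&(Y<.07)
    m=b&(Z>.0465); q=P[m].astype(np.float32); c,r=cv2.minEnclosingCircle(q[:,:2].copy()); print("disc",q.mean(0).round(4),np.round(c,4),round(r,4),len(q))
    m=b&(Z>.031); print("block/jaws rect",cv2.minAreaRect(P[m][:,:2].astype(np.float32)))
    # blue ring rays at z .046(side)
    bl=b&(h[...,0]>95)&(h[...,0]<130)&(h[...,1]>40)
    v,u=np.nonzero(bl); q=plane(n,np.c_[u,v],.052); c,r=cv2.minEnclosingCircle(q[:,:2].astype(np.float32)); print("ring",len(q),np.round(c,4),round(r,4),q.mean(0).round(4))
    t=(X>.44)&(X<.59)&(Y>.16)&(Y<.41)&(Z>.006)
    r_=cv2.minAreaRect(P[t][:,:2].astype(np.float32)); print("tray rect",r_)
    cen={}
    for nm,lo,hi in(("blue",95,130),("yellow",20,38),("red",170,186)):
        H=h[...,0].astype(int); H=np.where(H<8,H+180,H) if nm=="red" else H
        m=t&(H>=lo)&(H<=hi)&(h[...,1]>150)&(h[...,2]>110)&(Z>.018)
        k,l,st,ce=cv2.connectedComponentsWithStats(m.astype(np.uint8))
        for i in range(1,k):
            if st[i,4]>25:
                v,u=np.nonzero(l==i); q=plane(n,np.c_[u,v],.0245); rr=cv2.minAreaRect(q[:,:2].astype(np.float32)); print(nm,st[i],q.mean(0).round(4),np.round(rr[0],4),np.round(rr[1],4),round(rr[2],1))
    gm=t&(h[...,1]<70)&(h[...,2]>70)&(h[...,2]<150)&(Z<.022)&(Z>.012)
    k,l,st,ce=cv2.connectedComponentsWithStats(gm.astype(np.uint8))
    for i in range(1,k):
        if st[i,4]>60: v,u=np.nonzero(l==i); q=plane(n,np.c_[u,v],.017); print("recess",st[i],q.mean(0).round(4),P[l==i].mean(0).round(4), q[:,:2].min(0).round(4),q[:,:2].max(0).round(4))
    g=(X>.41)&(X<.57)&(Y>-.41)&(Y<-.27)
    m=g&(Z>.008)&(Z<.02); print("cradle base",cv2.minAreaRect(P[m][:,:2].astype(np.float32)))
    m=g&(Z>.062)&(h[...,2]>90); q=P[m]
    print("barrel",len(q),q.min(0).round(4),q.max(0).round(4))
    # barrel axis: fit cylinder radius 15.5
    from scipy.optimize import least_squares
    cfgs=[.0155]
    q=q[(q[:,2]>.075)&(q[:,2]<.125)]
    def f(p):
        d=np.array([p[2],p[3],1]);d/=np.linalg.norm(d);w=q-np.array([p[0],p[1],.1]);return np.linalg.norm(w-np.outer(w@d,d),axis=1)-.0155
    s=least_squares(f,[q[:,0].mean(),q[:,1].mean(),-.43,0.05],loss="soft_l1",f_scale=.001); d=np.r_[s.x[2:],1]
    print("axis at z=.1",s.x.round(4),"tilt",np.degrees(np.arctan(np.hypot(*s.x[2:]))),"az",np.degrees(np.arctan2(s.x[3],s.x[2])),"rms",np.sqrt((f(s.x)**2).mean()))
E
python3 meas.py
```

```text
== top
disc [ 0.4372 -0.0532  0.9585] [ 0.4519 -0.0238] 0.0455 1096
block/jaws rect ((0.45925918221473694, -0.014422506093978882), (0.0828741043806076, 0.11016849428415298), 17.383657455444336)
ring 47 [0.4657 0.1616] 0.1792 [0.4632 0.0118 0.052 ]
tray rect ((0.5103402733802795, 0.28647419810295105), (0.23545661568641663, 0.13964629173278809), 87.93637084960938)
blue [104 247  18   8 101] [0.4774 0.3431 0.0245] [0.4774 0.3429] [0.0144 0.0426] 9.8
yellow [129 224  18  18 106] [0.5234 0.2835 0.0245] [0.5238 0.284 ] [0.0413 0.0419] 20.3
yellow [130 244  19   8 116] [0.4875 0.2776 0.0245] [0.4875 0.2778] [0.016 0.045] 8.8
red [157 240  18   8 109] [0.4975 0.2126 0.0245] [0.4975 0.2128] [0.0153 0.0428] 8.8
recess [157 222  17  17 209] [0.5325 0.2176 0.017 ] [0.5325 0.2177 0.0168] [0.5125 0.1979] [0.5527 0.2381]
recess [105 229  16  16 195] [0.5126 0.3486 0.017 ] [0.5126 0.3486 0.0171] [0.4938 0.3291] [0.5315 0.3672]
cradle base ((0.4875773787498474, -0.33662426471710205), (0.1098652109503746, 0.09049130976200104), 5.313615798950195)
barrel 334 [ 0.4367 -0.3557  0.0779] [ 0.4925 -0.3217  0
[... 565 characters left out ...]
42 0.0438] 6.8
yellow [357 154  22  16 137] [0.5063 0.2783 0.0245] [0.5104 0.2802] [0.0679 0.0479] 9.5
red [342 163  13  10  60] [0.4965 0.2108 0.0245] [0.4965 0.2109] [0.0157 0.0459] 9.5
recess [380 153  12   7  66] [0.5096 0.3485 0.017 ] [0.51   0.348  0.0176] [0.4925 0.3309] [0.5266 0.365 ]
recess [351 172  12   8  80] [0.5308 0.2173 0.017 ] [0.5309 0.2172 0.0171] [0.5134 0.1994] [0.5489 0.233 ]
cradle base ((0.4902874529361725, -0.33840078115463257), (0.11114868521690369, 0.0946044996380806), 4.641739845275879)
barrel 364 [ 0.4416 -0.3608  0.0689] [ 0.4942 -0.3203  0.1424]
axis at z=.1 [ 0.4665 -0.3405 -0.5005 -0.0381] tilt 26.6539372836305 az -175.65038423291406 rms 0.001788644192894281
```

```bash
cat >> h.py <<'E'
def down(th):
    t=np.radians(th);y=np.array([np.cos(t),np.sin(t),0]);z=np.array([0,0,-1.]);return R.from_matrix(np.c_[np.cross(y,z),y,z])
def st(): 
    o=ctrl.observe(); return np.array(o["position"]),R.from_rotvec(o["tool_rot"]),o
def delta(pos,rot):
    p,r,o=st(); print("t",round(o["clock"],2),"pos",p.round(4),"F",np.round(o["ft_force"],2),"w",round(o["gripper_width"],3),"ff",round(o["finger_force"],1),"q",np.round(o["joint_positions"],2))
    print("shift mm",(r.inv().apply(np.array(pos)-p)*1000).round(1),"turn deg",np.degrees((r.inv()*rot).as_rotvec()).round(1))
E
python3 - <<'E'
from h import *
for n in("top","scene"):
    D=np.load(f"a_{n}.npz"); P=cloud(n,D["d"]); h=cv2.cvtColor(D["p"],cv2.COLOR_RGB2HSV); X,Y,Z=P[...,0],P[...,1],P[...,2]
    b=(X>.4)&(X<.54)&(Y>-.09)&(Y<.07)&(D["d"]>0)
    m=b&(Z>.0465)&(Z<.06); k,l,s,c=cv2.connectedComponentsWithStats(m.astype(np.uint8)); i=1+s[1:,4].argmax(); q=P[l==i]; c,r=cv2.minEnclosingCircle(q[:,:2].astype(np.float32)); print(n,"disc",q.mean(0).round(4),np.round(c,4),round(r,4),len(q),s[i])
    bl=b&(h[...,0]>95)&(h[...,0]<130)&(h[...,1]>40)
    v,u=np.nonzero(bl); q=plane(n,np.c_[u,v],.052); c,r=cv2.minEnclosingCircle(q[:,:2].astype(np.float32)); print("ring",len(q),np.round(c,4),round(r,4),q.mean(0).round(4))
    m=b&(Z>.0365)&(Z<.06); print("block",cv2.minAreaRect(P[m][:,:2].astype(np.float32)))
    m=b&(Z>.008)&(Z<.06); print("all",cv2.minAreaRect(P[m][:,:2].astype(np.float32)))
    g=(X>.41)&(X<.57)&(Y>-.41)&(Y<-.27)&(Z>.13)&(Z<.16)&(h[...,2]>150); q=P[g]; print("tail",q.mean(0).round(4),len(q))
delta([.466,-.003,.12],down(8.8))
E
```

```text
top disc [ 0.4642 -0.0007  0.0511] [ 4.645e-01 -4.000e-04] 0.0189 192 [244 252  15  16 192]
ring 46 [0.4657 0.0008] 0.0185 [0.463  0.0046 0.052 ]
block ((0.4648956060409546, -0.008940588682889938), (0.0622459314763546, 0.09781024605035782), 16.420673370361328)
all ((0.46457111835479736, -0.009143389761447906), (0.08373134583234787, 0.12667253613471985), 17.662885665893555)
tail [ 0.4529 -0.3377  0.1362] 152
scene disc [ 0.467  -0.0031  0.051 ] [ 0.4669 -0.0011] 0.0208 111 [276 177  14  11 111]
ring 45 [ 0.4704 -0.0056] 0.0189 [ 0.4766 -0.0091  0.052 ]
block ((0.4678284227848053, -0.012287389487028122), (0.06191283091902733, 0.09827659279108047), 18.432125091552734)
all ((0.46729910373687744, -0.011739619076251984), (0.0842733234167099, 0.12732945382595062), 17.40987205505371)
tail [ 0.4596 -0.3427  0.1366] 100
t 0.1 pos [0.2092 0.508  0.174 ] F [-0.84  0.23  0.21] w 0.999 ff 0.0 q [ 1.08  0.09  1.37  0.    1.68 -0.1 ]
shift mm [-432.1 -374.6   54.7] turn deg [-0.1  0.  58.8]
```

Call:
carry_out --deltas '[[[0.3, -0.216, -0.187, 0.02, 0, 0, 30], [0.3, -0.432, -0.375, 0.05, 0, 0, 59], [0.3, -0.432, -0.375, 0.05, 0, 0, 59], [0.3, -0.432, -0.375, 0.05, 0, 0, 59], [0.3, -0.432, -0.375, 0.05, 0, 0, 59], [0.3, -0.432, -0.375, 0.05, 0, 0, 59], [0.3, -0.432, -0.375, 0.05, 0, 0, 59], [0.3, -0.432, -0.375, 0.05, 0, 0, 59]]]' --grip_force 15

```text
clock: 0.9
position: [0.3885, 0.1505, 0.1401]
tool_rot: [-2.051, -2.38, -0.0]
ft_force: [0.0, 1.6, -0.4]
gripper_width: 0.648
finger_force: 0.0
```

```bash
python3 -c "
from h import *
delta([.4657,-.0015,.075],down(8.8))"
```

```text
t 0.9 pos [0.3885 0.1505 0.1401] F [ 0.01  1.61 -0.37] w 0.648 ff 0.0 q [ 0.23 -0.21  1.72  0.    1.63  0.08]
shift mm [-161.8   53.9   65.1] turn deg [ 0.  -0.  -0.3]
```

Call:
carry_out --deltas '[[[0.3, -0.04, 0.014, 0.015, 0, 0, 0], [0.3, -0.08, 0.027, 0.03, 0, 0, 0], [0.3, -0.12, 0.04, 0.045, 0, 0, 0], [0.3, -0.162, 0.054, 0.06, 0, 0, 0], [0.3, -0.162, 0.054, 0.06, 0, 0, 0], [0.3, -0.162, 0.054, 0.06, 0, 0, 0], [0.3, -0.162, 0.054, 0.06, 0, 0, 0], [0.3, -0.162, 0.054, 0.06, 0, 0, 0]]]'

```text
clock: 1.7
position: [0.4659, 0.0015, 0.0812]
tool_rot: [2.046, 2.383, 0.001]
ft_force: [-0.7, 0.3, -0.0]
gripper_width: 0.649
finger_force: 0.0
```

```bash
python3 -c "
from h import *
snap('b')
delta([.4657,-.0015,.0475],down(8.8))"
```

```text
t 1.8 pos [0.466  0.0014 0.0812] F [0.15 0.39 1.04] w 0.649 ff 0.0 q [-0.12 -0.06  1.71  0.    1.49 -0.27]
shift mm [-2.9 -0.7 33.7] turn deg [ 0.1  0.  -0.1]
```

Call:
carry_out --deltas '[[[0.3, -0.003, -0.001, 0.015, 0, 0, 0], [0.3, -0.003, -0.001, 0.025, 0, 0, 0], [0.3, -0.003, -0.001, 0.0335, 0, 0, 0], [0.3, -0.003, -0.001, 0.0335, 0, 0, 0], [-0.1, -0.003, -0.001, 0.0335, 0, 0, 0], [-0.3, -0.003, -0.001, 0.0335, 0, 0, 0], [-0.6, -0.003, -0.001, 0.0335, 0, 0, 0], [-0.6, -0.003, -0.001, 0.0335, 0, 0, 0]]]'

```text
clock: 2.6
position: [0.4658, -0.0029, 0.0475]
tool_rot: [2.048, 2.381, 0.001]
ft_force: [-0.5, 0.5, -0.9]
gripper_width: 0.347
finger_force: 0.0
```

```bash
python3 -c "
from h import *
delta([.4657,-.0015,.0475],down(8.8))"
```

```text
t 2.6 pos [ 0.4658 -0.0029  0.0475] F [-0.55  0.51 -0.95] w 0.347 ff 0.0 q [-0.13 -0.04  1.76  0.    1.42 -0.28]
shift mm [ 1.4  0.1 -0. ] turn deg [ 0.1  0.  -0.2]
```

```bash
python3 - <<'E'
from h import *
o=snap('c'); print(st()[2]["gripper_width"],st()[2]["finger_force"])
A=cv2.resize(o["top"][0][225:285,215:285],None,fx=7,fy=7,interpolation=cv2.INTER_CUBIC)
B=cv2.resize(o["scene"][0][150:210,255:311],None,fx=5,fy=7,interpolation=cv2.INTER_CUBIC)
cv2.imwrite("pics/crop2.png",np.hstack([A,B])[:,:,::-1])
E
```

```text
0.26203084360582357 0.0
```

View pics/crop2.png

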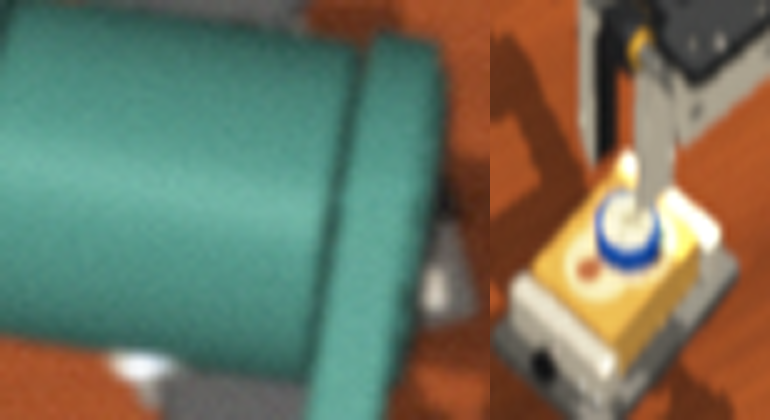

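The finger (tip at scene ≈(286,179)) is above or over the disc, and the disc at (283,183) hasn't moved. I'll measure where the tip really is.

```bash
python3 - <<'E'
from h import *
for t in "bc":
    D=np.load(f"{t}_scene.npz");P=cloud("scene",D["d"])
    print(t,[ (u,v,P[v,u].round(3).tolist(),D["p"][v,u].tolist()) for u,v in [(285,172),(285,176),(285,178),(285,180),(287,170),(287,176),(287,178),(287,182),(280,183),(283,185)]])
    a=np.load("a_scene.npz"); ch=(np.abs(D["d"]-a["d"])>.004)&(P[...,2]<.11)&(P[...,2]>.03)&(D["d"]>0)&(a["d"]>0)&(abs(P[...,1])<.12)&(P[...,0]>.38)&(P[...,0]<.56)&(D["d"]<a["d"])
    q=P[ch]; print(len(q),q[:,2].min(),[ (z,q[(q[:,2]>z)&(q[:,2]<z+.005)].mean(0).round(3).tolist(), int(((q[:,2]>z)&(q[:,2]<z+.005)).sum())) for z in np.arange(.03,.11,.01)])
E
```

```text
b [(285, 172, [0.393, 0.054, 0.0], [196, 128, 88]), (285, 176, [0.44, 0.024, 0.039], [255, 253, 225]), (285, 178, [0.458, 0.012, 0.053], [223, 219, 203]), (285, 180, [0.464, 0.008, 0.052], [249, 245, 218]), (287, 170, [0.389, 0.063, 0.0], [174, 86, 42]), (287, 176, [0.439, 0.031, 0.034], [255, 255, 252]), (287, 178, [0.451, 0.024, 0.04], [244, 232, 196]), (287, 182, [0.473, 0.009, 0.05], [184, 195, 206]), (280, 183, [0.466, -0.01, 0.051], [247, 242, 211]), (283, 185, [0.479, -0.008, 0.054], [177, 188, 204])]
63 0.030182301671860756 [(np.float64(0.03), [0.486, -0.044, 0.032], 12), (np.float64(0.04), [0.471, -0.013, 0.042], 28), (np.float64(0.05), [0.471, -0.003, 0.053], 9), (np.float64(0.060000000000000005), [nan, nan, nan], 0), (np.float64(0.07), [nan, nan, nan], 0), (np.float64(0.08000000000000002), [nan, nan, nan], 0), (np.float64(0.09000000000000001), [nan, nan, nan], 0), (np.float64(0.1), [nan, nan, nan], 0)]
c [(285, 172, [0.491, -0.009, 0.115], [166, 158, 139]), (285, 176, [0.491, -0.009, 0.099], [166, 158, 140]), (285, 178, [0.489, -0.008, 0.09], [168, 159, 141]), (285, 180, [
[... 158 characters left out ...]
0.494, -0.005, 0.093], [173, 166, 148]), (287, 182, [0.475, 0.008, 0.053], [186, 197, 207]), (280, 183, [0.466, -0.01, 0.051], [247, 241, 211]), (283, 185, [0.478, -0.007, 0.052], [177, 189, 204])]
181 0.03071985329413529 [(np.float64(0.03), [0.469, -0.045, 0.033], 7), (np.float64(0.04), [0.47, -0.01, 0.042], 23), (np.float64(0.05), [0.47, -0.002, 0.053], 7), (np.float64(0.060000000000000005), [nan, nan, nan], 0), (np.float64(0.07), [nan, nan, nan], 0), (np.float64(0.08000000000000002), [0.456, -0.01, 0.083], 11), (np.float64(0.09000000000000001), [0.472, -0.006, 0.093], 23), (np.float64(0.1), [0.472, -0.008, 0.103], 23)]<stdin>:6: RuntimeWarning: Mean of empty slice.
  ret = um.true_divide(
```

Call:
carry_out --deltas '[[[0.3, 0, 0, 0, 0, 0, 0], [0.3, 0, 0, 0, 0, 0, 0], [0.3, 0, 0, 0, 0, 0, 0], [0.3, 0, 0, 0, 0, 0, 0], [0.3, 0, 0, 0, 0, 0, 0], [0.3, 0, 0, 0, 0, 0, 0], [0.3, 0, 0, 0, 0, 0, 0], [0.3, 0, 0, 0, 0, 0, 0]]]'

```text
clock: 3.5
position: [0.4654, -0.0028, 0.047]
tool_rot: [-2.048, -2.382, -0.0]
ft_force: [0.6, -0.4, -0.3]
gripper_width: 0.652
finger_force: 0.0
```

```bash
python3 - <<'E'
from h import *
o=snap('d'); p,r,s=st(); print(p,s["gripper_width"],s["ft_force"])
pic,d=o["scene"]; P=cloud("scene",d)
m=(P[...,2]>.06)&(P[...,2]<.2)&(abs(P[...,1]+.003)<.1)&(abs(P[...,0]-.466)<.1)&(d>0)
k,l,s_,c=cv2.connectedComponentsWithStats(m.astype(np.uint8))
for i in range(1,k):
    if s_[i,4]>15:
        q=r.inv().apply(P[l==i]-p)*1000; print(s_[i], q.min(0).round(0), q.max(0).round(0))
        for z in range(-140,10,10):
            w=q[(q[:,2]>z)&(q[:,2]<=z+10)]
            if len(w): print(z,len(w),w.min(0).round(0)[:2],w.max(0).round(0)[:2])
A=cv2.resize(pic[100:220,220:380],None,fx=5,fy=5,interpolation=cv2.INTER_CUBIC)
cv2.imwrite("pics/crop3.png",A[:,:,::-1])
E
```

```text
[ 0.46540992 -0.00281378  0.04705385] 0.6488293339846749 [-0.53189974  0.74995919 -0.35901097]
[251 131  64  53 703] [ -37.  -86. -153.] [ 33.  87. -30.]
-140 131 [-35. -79.] [33. 83.]
-130 23 [-33. -74.] [31. 81.]
-120 14 [-13. -39.] [ 5. 45.]
-110 24 [-13. -42.] [-4. 43.]
-100 28 [-12. -44.] [ 5. 44.]
-90 32 [-12. -42.] [ 5. 45.]
-80 38 [-11. -39.] [ 8. 45.]
-70 40 [-12. -40.] [ 9. 45.]
-60 37 [-12. -40.] [ 7. 44.]
-50 40 [-13. -40.] [ 6. 45.]
-40 23 [-11. -41.] [ 4. 42.]
-30 1 [ -5. -32.] [ -5. -32.]
[290 143   8   8  25] [  -2.    6. -153.] [  21.   43. -139.]
-140 2 [20.  6.] [21. 11.]
```

View pics/crop3.png

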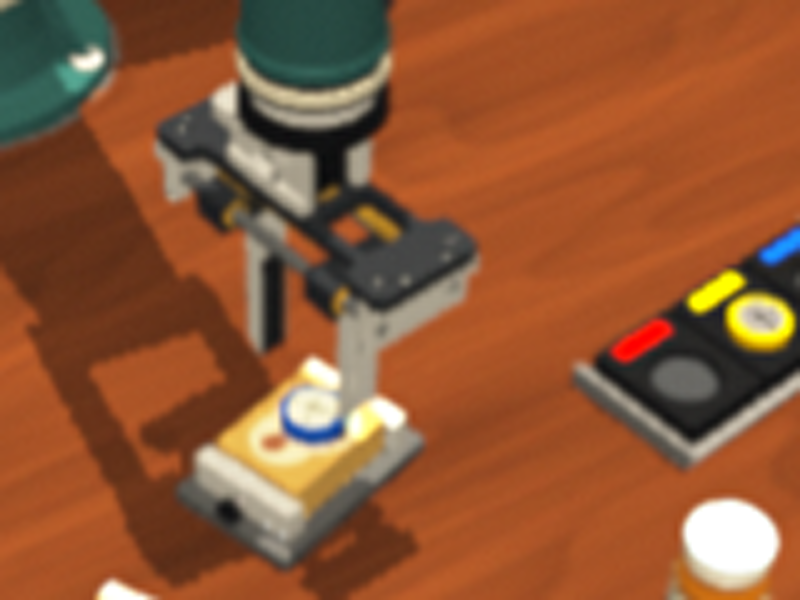

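The gripper is over the specimen and its fingertips are about 33 mm above the reported TCP. The tips are at crop (360,405), well above the disc at (313,412). I'll pin that offset down.

```bash
python3 - <<'E'
from h import *
p,r,s=st()
D=np.load("d_scene.npz");P=cloud("scene",D["d"]);q=r.inv().apply(P.reshape(-1,3)-p).reshape(420,560,3)*1000
f=(q[...,2]>-105)&(q[...,2]<-25)&(abs(q[...,0])<25)&(D["d"]>0)
for nm,m in(("front",f&(q[...,1]>25)),("back",f&(q[...,1]<-20))):
    print(nm)
    for v in np.unique(np.nonzero(m)[0]):
        w=q[v][m[v]]; u=np.nonzero(m[v])[0]; print(v,u.min(),u.max(),"x",w[:,0].round(0).tolist(),"y",w[:,1].round(0).tolist(),"z",w[:,2].mean().round(0))
E
```

```text
front
165 288 291 x [-12.0, -9.0, -6.0] y [37.0, 38.0, 42.0] z -103.0
166 288 291 x [-9.0, -9.0, -10.0, -7.0] y [34.0, 38.0, 43.0, 43.0] z -100.0
167 288 291 x [-8.0, -11.0, -10.0, -7.0] y [33.0, 40.0, 42.0, 43.0] z -97.0
168 288 290 x [-9.0, -10.0, -10.0] y [34.0, 39.0, 42.0] z -93.0
169 288 290 x [-10.0, -9.0, -11.0] y [35.0, 38.0, 44.0] z -90.0
170 288 291 x [-9.0, -8.0, -9.0, -8.0] y [34.0, 37.0, 42.0, 45.0] z -85.0
171 288 295 x [-11.0, -11.0, -10.0, -7.0, -1.0, 5.0, 8.0] y [37.0, 40.0, 43.0, 44.0, 41.0, 43.0, 43.0] z -81.0
172 288 295 x [-10.0, -10.0, -8.0, -7.0, -1.0, 0.0, 6.0, 8.0] y [36.0, 40.0, 41.0, 44.0, 41.0, 43.0, 41.0, 44.0] z -76.0
173 288 295 x [-10.0, -9.0, -11.0, -6.0, -1.0, 1.0, 5.0, 9.0] y [35.0, 38.0, 45.0, 43.0, 41.0, 43.0, 43.0, 42.0] z -72.0
174 288 294 x [-11.0, -9.0, -11.0, -6.0, -4.0, 1.0, 6.0] y [37.0, 38.0, 45.0, 43.0, 45.0, 43.0, 42.0] z -70.0
175 288 294 x [-9.0, -9.0, -10.0, -7.0, -1.0, 2.0, 6.0] y [35.0, 39.0, 44.0, 44.0, 42.0, 42.0, 42.0] z -65.0
176 287 294 x [-12.0, -11.0, -12.0, -11.0, -6.0, -3.0, 2.0, 4.0] y [34.0, 37.0, 42.0, 45.0, 43.0, 44.0, 
[... 6294 characters left out ...]
, -2.0, 1.0, 4.0] y [-39.0, -32.0, -31.0, -28.0, -31.0, -31.0, -30.0] z -53.0
165 270 276 x [-10.0, -11.0, -9.0, -7.0, -3.0, 1.0, 4.0] y [-40.0, -33.0, -32.0, -30.0, -30.0, -31.0, -30.0] z -49.0
166 270 276 x [-9.0, -13.0, -10.0, -7.0, -4.0, -0.0, 3.0] y [-40.0, -32.0, -31.0, -31.0, -29.0, -30.0, -30.0] z -46.0
167 270 276 x [-9.0, -10.0, -7.0, -8.0, -4.0, 1.0, 3.0] y [-41.0, -35.0, -35.0, -29.0, -30.0, -31.0, -30.0] z -41.0
168 270 276 x [-10.0, -9.0, -9.0, -6.0, -2.0, 1.0, 4.0] y [-39.0, -37.0, -32.0, -31.0, -32.0, -31.0, -30.0] z -36.0
169 271 275 x [-11.0, -9.0, -6.0, -2.0, 1.0] y [-34.0, -32.0, -31.0, -32.0, -31.0] z -34.0
170 272 274 x [-9.0, -5.0, -4.0] y [-32.0, -32.0, -29.0] z -31.0
```

Fingertips are 33 mm short of the reported TCP along tool z, and the scene camera reads about 2 mm low in y. I'll descend the remaining 33 mm and close.

Call:
carry_out --deltas '[[[0.3, 0.0026, 0.0015, 0.01, 0, 0, 0], [0.3, 0.0026, 0.0015, 0.02, 0, 0, 0], [0.3, 0.0026, 0.0015, 0.026, 0, 0, 0], [0.3, 0.0026, 0.0015, 0.03, 0, 0, 0], [0.3, 0.0026, 0.0015, 0.0335, 0, 0, 0], [0.3, 0.0026, 0.0015, 0.0335, 0, 0, 0], [0.1, 0.0026, 0.0015, 0.0335, 0, 0, 0], [-0.1, 0.0026, 0.0015, 0.0335, 0, 0, 0]]]'

```text
clock: 4.4
position: [0.4669, -0.0001, 0.0139]
tool_rot: [2.048, 2.381, 0.001]
ft_force: [-0.3, 0.3, 0.8]
gripper_width: 0.517
finger_force: 0.0
```

Call:
carry_out --deltas '[[[-0.15, 0, 0, 0, 0, 0, 0], [-0.2, 0, 0, 0, 0, 0, 0], [-0.25, 0, 0, 0, 0, 0, 0], [-0.3, 0, 0, 0, 0, 0, 0], [-0.4, 0, 0, 0, 0, 0, 0], [-0.5, 0, 0, 0, 0, 0, 0], [-0.5, 0, 0, 0, 0, 0, 0], [-0.5, 0, 0, 0, 0, 0, 0]]]'

```text
clock: 5.2
position: [0.4665, -0.0001, 0.0138]
tool_rot: [2.048, 2.382, 0.0]
ft_force: [-0.3, -0.4, 2.8]
gripper_width: 0.399
finger_force: 15.0
```

```bash
python3 -c "
from h import *
delta([.4665,0,.0135],down(8.8))"
```

```text
t 5.2 pos [ 4.665e-01 -1.000e-04  1.380e-02] F [-0.32 -0.37  2.76] w 0.399 ff 15.0 q [-0.12 -0.01  1.8  -0.    1.35 -0.27]
shift mm [0.1 0.  0.3] turn deg [ 0.   0.  -0.2]
```

Call:
carry_out --deltas '[[[-0.5, 0, 0, -0.01, 0, 0, 0], [-0.5, 0, 0, -0.025, 0, 0, 0], [-0.5, 0, 0, -0.045, 0, 0, 0], [-0.5, 0, 0, -0.065, 0, 0, 0], [-0.5, 0, 0, -0.075, 0, 0, 0], [-0.5, 0.02, 0.005, -0.075, 0, 0, 0], [-0.5, 0.045, 0.012, -0.075, 0, 0, 0], [-0.5, 0.08, 0.022, -0.075, 0, 0, 0]]]' --grip_force 20

```text
clock: 6.0
position: [0.4764, 0.0824, 0.0885]
tool_rot: [2.051, 2.379, 0.0]
ft_force: [0.7, 0.3, -0.9]
gripper_width: 0.396
finger_force: 20.0
```

```bash
python3 -c "
from h import *
delta([.5127,.349,.060],down(8.8))"
```

```text
t 6.0 pos [0.4764 0.0824 0.0885] F [ 0.72  0.29 -0.86] w 0.396 ff 20.0 q [ 0.05 -0.03  1.66 -0.    1.51 -0.09]
shift mm [258.4  75.2  28.5] turn deg [ 0.   0.  -0.3]
```

Call:
carry_out --deltas '[[[-0.5, 0.04, 0.012, 0, 0, 0, 0], [-0.5, 0.085, 0.025, 0, 0, 0, 0], [-0.5, 0.13, 0.038, 0, 0, 0, 0], [-0.5, 0.175, 0.051, 0.01, 0, 0, 0], [-0.5, 0.215, 0.062, 0.02, 0, 0, 0], [-0.5, 0.245, 0.071, 0.0285, 0, 0, 0], [-0.5, 0.2585, 0.075, 0.0285, 0, 0, 0], [-0.5, 0.2585, 0.075, 0.0285, 0, 0, 0]]]'

```text
clock: 6.8
position: [0.5113, 0.3504, 0.0593]
tool_rot: [-2.045, -2.384, 0.002]
ft_force: [0.4, 0.4, -0.3]
gripper_width: 0.394
finger_force: 20.0
```

```bash
python3 - <<'E'
from h import *
o=snap('e')
delta([.5127,.349,.005],down(8.8))
A=cv2.resize(o["top"][0][225:285,215:295],None,fx=5,fy=5,interpolation=cv2.INTER_CUBIC)
B=cv2.resize(o["scene"][0][110:170,340:420],None,fx=5,fy=5,interpolation=cv2.INTER_CUBIC)
cv2.imwrite("pics/crop4.png",np.hstack([A,B])[:,:,::-1])
# disc position from clouds (high blue/white ring)
p,r,s=st()
for n in o:
    pic,d=o[n];P=cloud(n,d);h=cv2.cvtColor(pic,cv2.COLOR_RGB2HSV)
    bl=(h[...,0]>95)&(h[...,0]<130)&(h[...,1]>80)&(P[...,2]>.05)&(P[...,2]<.12)&(abs(P[...,0]-.51)<.06)&(abs(P[...,1]-.35)<.06)&(d>0)
    print(n,bl.sum(),P[bl].mean(0) if bl.any() else 0,P[bl].min(0) if bl.any() else 0,P[bl].max(0) if bl.any() else 0)
E
```

```text
t 6.9 pos [0.512  0.3483 0.0604] F [ 0.56 -0.54 -1.54] w 0.395 ff 20.0 q [ 0.51  0.29  1.37 -0.    1.49  0.36]
shift mm [ 0.6  0.8 55.4] turn deg [ 0.   0.  -0.2]
scene 35 [0.51414829 0.33708652 0.09353551] [0.49030569 0.3276687  0.0866301 ] [0.52896798 0.34953951 0.09949026]
top 58 [0.51593686 0.33989153 0.09686921] [0.49590046 0.33060272 0.08565293] [0.53228022 0.36035375 0.11974199]
```

View pics/crop4.png

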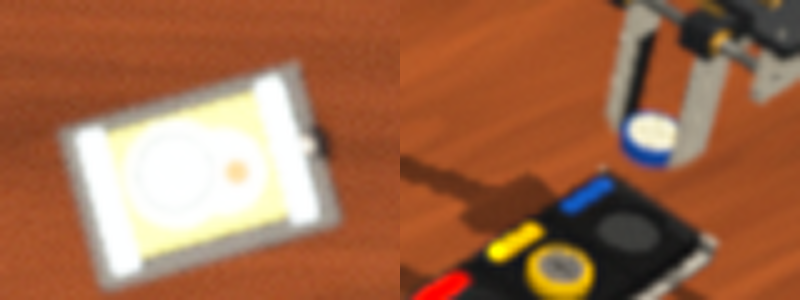

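The disc hangs level between the tips at crop (655,138), and the blue recess below it at (628,232) is free. The inked circle on the specimen is now bare, at top ≈(249.6,259.6). I'll lower the disc.

Call:
carry_out --deltas '[[[-0.5, 0.0006, 0.0008, 0.02, 0, 0, 0], [-0.5, 0.0006, 0.0008, 0.04, 0, 0, 0], [-0.5, 0.0006, 0.0008, 0.052, 0, 0, 0], [-0.5, 0.0006, 0.0008, 0.057, 0, 0, 0], [-0.5, 0.0006, 0.0008, 0.06, 0, 0, 0], [-0.5, 0.0006, 0.0008, 0.062, 0, 0, 0], [-0.5, 0.0006, 0.0008, 0.0635, 0, 0, 0], [-0.5, 0.0006, 0.0008, 0.0635, 0, 0, 0]]]'

```text
clock: 7.7
position: [0.5131, 0.3501, -0.0025]
tool_rot: [2.048, 2.381, 0.002]
ft_force: [-0.1, -1.0, 0.5]
gripper_width: 0.395
finger_force: 20.0
```

```bash
python3 -c "
from h import *
delta([.5127,.349,-.0092],down(8.8))"
```

```text
t 7.7 pos [ 0.5131  0.3501 -0.0025] F [-0.07 -1.04  0.49] w 0.395 ff 20.0 q [ 0.51  0.34  1.43 -0.    1.37  0.36]
shift mm [-1.  -0.6  6.7] turn deg [ 0.1 -0.  -0.2]
```

No contact yet. I'll go down gently with a small centring correction.

Call:
carry_out --deltas '[[[-0.5, -0.0005, -0.0003, 0.001, 0, 0, 0], [-0.5, -0.0008, -0.0005, 0.002, 0, 0, 0], [-0.5, -0.0008, -0.0005, 0.003, 0, 0, 0], [-0.5, -0.0008, -0.0005, 0.004, 0, 0, 0], [-0.5, -0.0008, -0.0005, 0.005, 0, 0, 0], [-0.5, -0.0008, -0.0005, 0.0055, 0, 0, 0], [-0.5, -0.0008, -0.0005, 0.006, 0, 0, 0], [-0.5, -0.0008, -0.0005, 0.006, 0, 0, 0]]]'

```text
clock: 8.5
position: [0.5122, 0.3493, -0.0064]
tool_rot: [2.048, 2.382, 0.002]
ft_force: [-3.5, -3.1, 11.9]
gripper_width: 0.398
finger_force: 27.4
```

```bash
python3 -c "
from h import *
delta([.5127,.349,-.0092],down(8.8))"
```

```text
t 8.5 pos [ 0.5122  0.3493 -0.0064] F [-3.55 -3.14 11.89] w 0.398 ff 27.4 q [0.51 0.34 1.44 0.   1.36 0.36]
shift mm [-0.4  0.4  2.8] turn deg [ 0.1 -0.  -0.2]
```

Call:
carry_out --deltas '[[[-0.5, 0, 0, -0.0015, 0, 0, 0], [-0.5, -0.0006, -0.0008, -0.0015, 0, 0, 0], [-0.5, -0.001, -0.0012, -0.001, 0, 0, 0], [-0.5, -0.001, -0.0012, -0.0005, 0, 0, 0], [-0.5, -0.001, -0.0012, 0, 0, 0, 0], [-0.5, -0.001, -0.0012, 0, 0, 0, 0], [-0.5, -0.001, -0.0012, 0, 0, 0, 0], [-0.5, -0.001, -0.0012, 0, 0, 0, 0]]]'

```text
clock: 9.3
position: [0.5123, 0.3493, -0.0063]
tool_rot: [2.048, 2.382, 0.007]
ft_force: [-2.3, -0.4, 10.2]
gripper_width: 0.398
finger_force: 26.1
```

```bash
python3 - <<'E'
from h import *
o=snap('f')
delta([.5127,.349,-.0092],down(8.8))
for n in o:
    pic,d=o[n];P=cloud(n,d);h=cv2.cvtColor(pic,cv2.COLOR_RGB2HSV)
    m=(P[...,2]>.014)&(P[...,2]<.05)&(np.hypot(P[...,0]-.5127,P[...,1]-.349)<.022)&(d>0)
    q=P[m];print(n,len(q),np.percentile(q[:,2],[5,25,50,75,95]).round(4))
    w=m&(h[...,1]<60)&(h[...,2]>150);q=P[w];print("white",len(q),q.mean(0).round(4),q[:,2].std().round(4))
A=cv2.resize(o["scene"][0][110:180,330:420],None,fx=8,fy=8,interpolation=cv2.INTER_CUBIC)
cv2.imwrite("pics/crop5.png",A[:,:,::-1])
E
```

```text
t 9.4 pos [ 0.5123  0.3493 -0.0063] F [-2.56  0.59 10.21] w 0.394 ff 26.1 q [0.51 0.33 1.44 0.   1.36 0.36]
shift mm [-0.4  0.4  2.9] turn deg [ 0.2 -0.1 -0.2]
scene 117 [0.0231 0.0289 0.0315 0.0342 0.0407]
white 54 [0.5119 0.3479 0.0329] 0.0027
top 193 [0.0178 0.0268 0.0306 0.0325 0.0356]
white 100 [0.5143 0.3478 0.0318] 0.002
```

View pics/crop5.png

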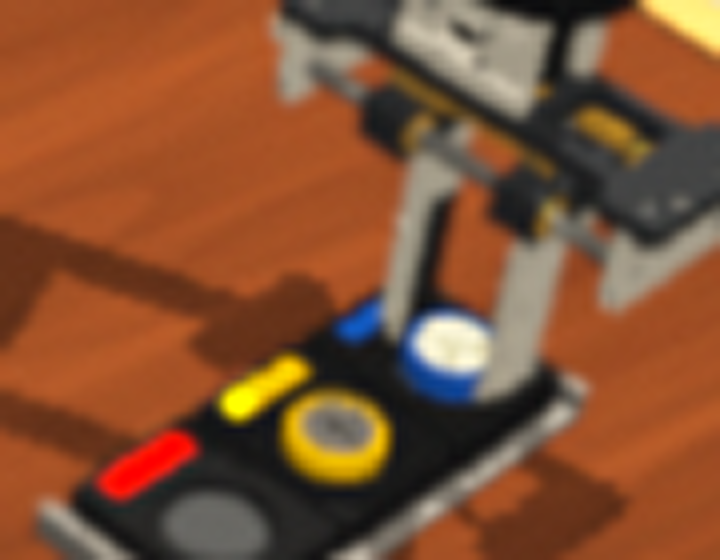

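The disc (crop (450,345), top at z≈.032) is centred in the recess, about 3 mm above its floor. The tips already rest on the block top. I'll take off the load, let the disc settle, then press it home with shut fingers.

Call:
carry_out --deltas '[[[-0.5, 0.001, 0.001, -0.0017, 0, 0, 0], [-0.5, 0.001, 0.001, -0.0017, 0, 0, 0], [-0.25, 0.001, 0.001, -0.0017, 0, 0, 0], [-0.2, 0.001, 0.001, -0.0017, 0, 0, 0], [-0.17, 0.001, 0.001, -0.0017, 0, 0, 0], [-0.14, 0.001, 0.001, -0.0017, 0, 0, 0], [-0.08, 0.001, 0.001, -0.0017, 0, 0, 0], [0.0, 0.001, 0.001, -0.0017, 0, 0, 0]]]' --grip_force 5

```text
clock: 10.2
position: [0.5149, 0.3498, -0.006]
tool_rot: [2.046, 2.379, 0.01]
ft_force: [4.3, -0.1, 5.5]
gripper_width: 0.495
finger_force: 2.6
```

Call:
carry_out --deltas '[[[0.05, 0, 0, 0, 0, 0, 0], [0.1, 0, 0, 0, 0, 0, 0], [0.1, 0, 0, -0.01, 0, 0, 0], [0.1, 0, 0, -0.02, 0, 0, 0], [-1, 0, 0, -0.025, 0, 0, 0], [-1, 0, 0, -0.025, 0, 0, 0], [-1, 0, 0, -0.025, 0, 0, 0], [-1, 0, 0, -0.025, 0, 0, 0]]]'

```text
clock: 11.0
position: [0.5113, 0.3488, 0.0166]
tool_rot: [-2.048, -2.382, 0.002]
ft_force: [1.2, -0.4, 0.3]
gripper_width: 0.25
finger_force: 0.0
```

```bash
python3 - <<'E'
from h import *
o=snap('g')
delta([.5127,.349,.001],down(8.8))
for n in o:
    pic,d=o[n];P=cloud(n,d);h=cv2.cvtColor(pic,cv2.COLOR_RGB2HSV)
    for nm,c in(("blue",(.5127,.349)),("yellow",(.5228,.2838))):
        m=(P[...,2]>.02)&(P[...,2]<.04)&(np.hypot(P[...,0]-c[0],P[...,1]-c[1])<.022)&(d>0)
        w=m&(h[...,1]<60)&(h[...,2]>130);q=P[w];print(n,nm,"face",len(q),q.mean(0).round(4),q[:,2].std().round(4),"all med z",np.median(P[m][:,2]).round(4))
E
```

```text
t 11.1 pos [0.5114 0.3488 0.0166] F [ 0.52 -0.02  0.32] w 0.162 ff 0.0 q [0.51 0.32 1.42 0.   1.41 0.36]
shift mm [-0.   1.3 15.6] turn deg [-0.1  0.  -0.2]
scene blue face 52 [0.5112 0.3486 0.0292] 0.0016 all med z 0.0283
scene yellow face 3 [0.5236 0.2834 0.0286] 0.0011 all med z 0.0281
top blue face 93 [0.5142 0.3481 0.0284] 0.0022 all med z 0.0278
top yellow face 35 [0.5232 0.284  0.0286] 0.0021 all med z 0.028
```

The disc face height matches the seated yellow disc, so it is home. A light confirming press will also calibrate z.

Call:
carry_out --deltas '[[[-1, 0, 0.001, 0.006, 0, 0, 0], [-1, 0, 0.001, 0.012, 0, 0, 0], [-1, 0, 0.001, 0.015, 0, 0, 0], [-1, 0, 0.001, 0.016, 0, 0, 0], [-1, 0, 0.001, 0.017, 0, 0, 0], [-1, 0, 0.001, 0.018, 0, 0, 0], [-1, 0, 0.001, 0.019, 0, 0, 0], [-1, 0, 0.001, 0.0195, 0, 0, 0]]]'

```text
clock: 11.9
position: [0.5131, 0.3493, -0.0011]
tool_rot: [2.048, 2.382, 0.001]
ft_force: [-1.7, -1.2, 6.5]
gripper_width: 0.005
finger_force: 3.1
```

```bash
python3 -c "
from h import *
delta([.5127,.349,.001],down(8.8))"
```

```text
t 11.9 pos [ 0.5131  0.3493 -0.0011] F [-1.75 -1.16  6.53] w 0.005 ff 3.1 q [0.51 0.33 1.43 0.   1.37 0.36]
shift mm [-0.2 -0.4 -2.1] turn deg [ 0.  -0.  -0.2]
```

Seated and pressed. Contact came at reported z −1 mm on a 29 mm face, so the real tips are 30 mm behind the reported TCP. Now to the scope.

```bash
cat >> h.py <<'E'
d=np.array([-np.sin(np.radians(25))*np.cos(np.radians(5)),-np.sin(np.radians(25))*np.sin(np.radians(5)),np.cos(np.radians(25))])
_t=np.radians(-85); _y=np.array([np.cos(_t),np.sin(_t),0]); RS=R.from_matrix(np.c_[np.cross(_y,-d),_y,-d])
G=np.array([.4643,-.3387,.1037])
E
python3 -c "
from h import *
delta(G-d*.0488+d*.08,RS)"
```

```text
t 11.9 pos [ 0.5131  0.3493 -0.0011] F [-1.75 -1.16  6.53] w 0.005 ff 3.1 q [0.51 0.33 1.43 0.   1.37 0.36]
shift mm [-672.1 -164.3 -133.4] turn deg [-20.4  19.1  92. ]
```

Call:
carry_out --deltas '[[[-1, 0, 0, -0.03, 0, 0, 0], [-0.5, 0, 0, -0.07, 0, 0, 0], [0.5, -0.04, -0.01, -0.1, 0, 0, 8], [0.5, -0.672, -0.164, -0.133, -20, 19, 92], [0.5, -0.672, -0.164, -0.133, -20, 19, 92], [0.5, -0.672, -0.164, -0.133, -20, 19, 92], [0.5, -0.672, -0.164, -0.133, -20, 19, 92], [0.5, -0.672, -0.164, -0.133, -20, 19, 92]]]'

```text
clock: 12.7
position: [0.4866, 0.0584, 0.1105]
tool_rot: [-2.829, -1.296, -0.356]
ft_force: [0.2, -0.5, -0.2]
gripper_width: 0.562
finger_force: 0.0
```

```bash
python3 -c "
from h import *
delta(G-d*.0488+d*.08,RS)"
```

```text
t 12.7 pos [0.4866 0.0584 0.1105] F [ 0.21 -0.46 -0.23] w 0.562 ff 0.0 q [-0.09 -0.2   1.8   0.12  1.36  0.61]
shift mm [-315.1  237.2  -69.1] turn deg [-9.5 10.4 42.9]
```

Call:
carry_out --deltas '[[[0.5, -0.035, 0.026, -0.04, -1.5, 1.5, 6], [0.5, -0.075, 0.056, -0.069, -3, 3, 12], [0.5, -0.15, 0.115, -0.069, -5, 5, 21], [0.5, -0.235, 0.178, -0.069, -8, 8, 32], [0.5, -0.315, 0.237, -0.069, -9.5, 10.5, 43], [0.5, -0.315, 0.237, -0.069, -9.5, 10.5, 43], [0.5, -0.315, 0.237, -0.069, -9.5, 10.5, 43], [0.5, -0.315, 0.237, -0.069, -9.5, 10.5, 43]]]'

```text
clock: 13.5
position: [0.4536, -0.3252, 0.1335]
tool_rot: [-3.045, -0.138, -0.674]
ft_force: [1.6, 0.1, 0.0]
gripper_width: 0.752
finger_force: 0.0
```

```bash
python3 -c "
from h import *
delta(G-d*.0488+d*.08,RS)"
```

```text
t 13.5 pos [ 0.4536 -0.3252  0.1335] F [1.59 0.07 0.02] w 0.752 ff 0.0 q [-0.98 -0.11  1.72  0.39  1.33  0.44]
shift mm [-4.  14.4 -0.2] turn deg [-0.1  0.   0.2]
```

Call:
carry_out --deltas '[[[0.5, -0.002, 0.007, 0, 0, 0, 0], [0.5, -0.002, 0.007, 0, 0, 0, 0], [0.5, -0.002, 0.007, 0, 0, 0, 0], [0.5, -0.002, 0.007, 0, 0, 0, 0], [0.5, -0.002, 0.007, 0, 0, 0, 0], [0.5, -0.002, 0.007, 0, 0, 0, 0], [0.5, -0.002, 0.007, 0, 0, 0, 0], [0.5, -0.002, 0.007, 0, 0, 0, 0]]]'

```text
clock: 14.3
position: [0.4534, -0.3298, 0.1327]
tool_rot: [-3.044, -0.141, -0.673]
ft_force: [0.3, -0.2, -0.0]
gripper_width: 0.754
finger_force: 0.0
```

```bash
python3 - <<'E'
from h import *
o=snap('i'); delta(G-d*.0488+d*.08,RS); p,r,s=st()
for n in o:
    pic,dd=o[n];P=cloud(n,dd);q=r.inv().apply(P.reshape(-1,3)-p).reshape(420,560,3)*1000
    hv=cv2.cvtColor(pic,cv2.COLOR_RGB2HSV)
    f=(q[...,2]>-100)&(q[...,2]<-10)&(abs(q[...,0])<30)&(abs(q[...,1])<60)&(dd>0)&(P[...,2]>.03)
    for nm,m in(("A",f&(q[...,1]>25)),("B",f&(q[...,1]<-25))):
        w=q[m]
        if len(w)>10: print(n,nm,len(w),"x pct",np.percentile(w[:,0],[2,10,50,90,98]).round(0),"y",np.percentile(w[:,1],[2,50,98]).round(0),"z",np.percentile(w[:,2],[95,98,100]).round(0))
    m=(abs(q[...,0])<30)&(abs(q[...,1])<24)&(q[...,2]>-60)&(q[...,2]<60)&(hv[...,2]>90)&(P[...,2]>.06)&(dd>0)
    for z in range(-30,60,10):
        w=q[m&(q[...,2]>z)&(q[...,2]<=z+10)]
        if len(w)>3: print(n,"scope",z,len(w),w.min(0).round(0)[:2],w.max(0).round(0)[:2])
A=cv2.resize(o["top"][0][215:295,340:440],None,fx=4,fy=4,interpolation=cv2.INTER_CUBIC)
B=cv2.resize(o["scene"][0][180:280,120:220],None,fx=4,fy=4,interpolation=cv2.INTER_CUBIC)
cv2.imwrite("pics/crop6.png",np.hstack([cv2.copyMakeBorder(A,0,80,0,0,cv2.BORDER_CONSTANT),B])[:,:,::-1])
E
```

```text
t 14.4 pos [ 0.4533 -0.33    0.1326] F [-0.83 -0.32  0.03] w 0.748 ff 0.0 q [-0.99 -0.1   1.71  0.39  1.33  0.43]
shift mm [-3.   9.6 -0.8] turn deg [-0.2  0.1  0.2]
scene A 178 x pct [-6.  2.  9. 11. 13.] y [36. 43. 49.] z [-37. -34. -30.]
scene B 185 x pct [-8. -1.  9. 12. 13.] y [-47. -39. -34.] z [-36. -33. -28.]
scene scope -10 55 [-11.  -1.] [13. 24.]
scene scope 0 44 [ 2. -3.] [17. 24.]
scene scope 10 42 [ 5. -3.] [14. 24.]
scene scope 20 39 [ 0. -4.] [14. 23.]
scene scope 30 41 [ 4. -3.] [16. 24.]
scene scope 40 36 [ 2. -4.] [13. 23.]
scene scope 50 43 [-3. -5.] [17. 24.]
top A 151 x pct [-8. -5.  8. 10. 11.] y [33. 35. 45.] z [-34. -33. -28.]
top B 87 x pct [-8. -2.  8.  9. 10.] y [-50. -47. -37.] z [-39. -34. -31.]
top scope -10 137 [-18.  -6.] [12. 23.]
top scope 0 33 [-16.  -7.] [12. 21.]
top scope 10 26 [-8. -6.] [12. 20.]
top scope 20 30 [-6. -6.] [13. 17.]
top scope 30 32 [-5. -7.] [13. 20.]
top scope 40 24 [-7. -6.] [12. 18.]
top scope 50 41 [-5. -7.] [15. 23.]
```

View pics/crop6.png

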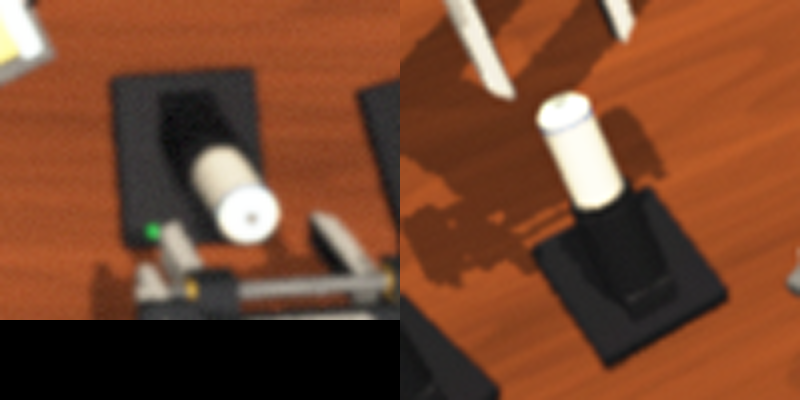

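Fingers straddle the tilted axis correctly, with tips at −33 mm along tool z, so the offset follows the tool. The barrel is parallel to it, its tail cap at left crop (248,213), and 9.6 mm off in tool y. I'll centre, then slide along the axis.

Call:
carry_out --deltas '[[[0.5, -0.003, 0.0098, -0.001, 0, 0, 0], [0.5, -0.003, 0.0098, -0.001, 0, 0, 0], [0.5, -0.003, 0.0098, 0.01, 0, 0, 0], [0.5, -0.003, 0.0098, 0.025, 0, 0, 0], [0.5, -0.003, 0.0098, 0.04, 0, 0, 0], [0.5, -0.003, 0.0098, 0.04, 0, 0, 0], [0.5, -0.003, 0.0098, 0.04, 0, 0, 0], [0.5, -0.003, 0.0098, 0.04, 0, 0, 0]]]'

```text
clock: 15.2
position: [0.4685, -0.3389, 0.0956]
tool_rot: [-3.045, -0.14, -0.674]
ft_force: [0.4, 0.2, 0.2]
gripper_width: 0.748
finger_force: 0.0
```

```bash
python3 -c "
from h import *
delta(G-d*.0488,RS)"
```

```text
t 15.2 pos [ 0.4685 -0.3389  0.0956] F [0.37 0.18 0.24] w 0.748 ff 0.0 q [-0.97 -0.04  1.73  0.4   1.25  0.42]
shift mm [-0.3 -0.5 39.7] turn deg [-0.1  0.   0.2]
```

Call:
carry_out --deltas '[[[0.5, 0, -0.0005, 0.012, 0, 0, 0], [0.5, 0, -0.0005, 0.026, 0, 0, 0], [0.5, 0, -0.0005, 0.036, 0, 0, 0], [0.5, 0, -0.0005, 0.0395, 0, 0, 0], [0.5, 0, -0.0005, 0.0395, 0, 0, 0], [0.2, 0, -0.0005, 0.0395, 0, 0, 0], [0.0, 0, -0.0005, 0.0395, 0, 0, 0], [-0.15, 0, -0.0005, 0.0395, 0, 0, 0]]]' --grip_force 25

```text
clock: 16.0
position: [0.4849, -0.3369, 0.0598]
tool_rot: [-3.045, -0.14, -0.674]
ft_force: [-0.3, -0.5, 0.1]
gripper_width: 0.532
finger_force: 0.0
```

Call:
carry_out --deltas '[[[-0.2, 0, 0, 0, 0, 0, 0], [-0.25, 0, 0, 0, 0, 0, 0], [-0.3, 0, 0, 0, 0, 0, 0], [-0.35, 0, 0, 0, 0, 0, 0], [-0.4, 0, 0, 0, 0, 0, 0], [-0.6, 0, 0, 0, 0, 0, 0], [-0.6, 0, 0, 0, 0, 0, 0], [-0.6, 0, 0, 0, 0, 0, 0]]]'

```text
clock: 16.8
position: [0.4848, -0.3369, 0.0593]
tool_rot: [-3.045, -0.14, -0.673]
ft_force: [-1.2, -2.7, 1.4]
gripper_width: 0.326
finger_force: 25.0
```

```bash
python3 -c "
from h import *
delta(G-d*.0488,RS)"
```

```text
t 16.8 pos [ 0.4848 -0.3369  0.0593] F [-1.25 -2.73  1.42] w 0.326 ff 25.0 q [-0.94  0.01  1.76  0.4   1.17  0.41]
shift mm [ 0.1  0.  -0.1] turn deg [-0.1  0.1  0.2]
```

Gripped at 31 mm. I'll draw it out along its axis.

Call:
carry_out --deltas '[[[-0.6, 0, 0, -0.006, 0, 0, 0], [-0.6, 0, 0, -0.016, 0, 0, 0], [-0.6, 0, 0, -0.028, 0, 0, 0], [-0.6, 0, 0, -0.042, 0, 0, 0], [-0.6, 0, 0, -0.056, 0, 0, 0], [-0.6, 0, 0, -0.07, 0, 0, 0], [-0.6, 0, 0, -0.08, 0, 0, 0], [-0.6, 0, 0, -0.085, 0, 0, 0]]]' --grip_force 30

```text
clock: 17.6
position: [0.449, -0.3403, 0.138]
tool_rot: [-3.045, -0.14, -0.675]
ft_force: [0.1, 0.0, -1.3]
gripper_width: 0.326
finger_force: 30.0
```

```bash
python3 - <<'E'
from h import *
o=snap('j'); p,r,s=st(); print(p.round(4),s["ft_force"].round(2),s["gripper_width"],s["joint_positions"].round(2))
for n,D in(("top",np.load("e_top.npz")),("scene",np.load("g_scene.npz")),("top",np.load("g_top.npz"))):
    P=cloud(n,D["d"]);X,Y,Z=P[...,0],P[...,1],P[...,2]
    b=(X>.4)&(X<.54)&(Y>-.09)&(Y<.07)&(D["d"]>0)
    for lo,nm in((.0365,"topface"),(.030,"+jaws"),(.008,"all")):
        m=(b&(Z>lo)&(Z<.06)).astype(np.uint8);k,l,s_,c=cv2.connectedComponentsWithStats(m);i=1+s_[1:,4].argmax()
        rr=cv2.minAreaRect(P[l==i][:,:2].astype(np.float32)); print(n,nm,np.round(rr[0],4),np.round(rr[1],4),round(rr[2],1),P[l==i].mean(0).round(4))
    # ink circle: darkest local pixels
    g=cv2.cvtColor(D["p"],cv2.COLOR_RGB2GRAY).astype(float); bh=cv2.morphologyEx(cv2.GaussianBlur(D["p"].min(2),(0,0),.6),cv2.MORPH_BLACKHAT,np.ones((7,7)))
    q0=np.hypot(X-.466,Y)<.026; v,u=np.nonzero(q0&(bh>8)&(Z>.035)&(Z<.045)); q=plane(n,np.c_[u,v],.04)
    rad=np.hypot(*(q[:,:2]-[.466,0]).T); q=q[(rad>.01)&(rad<.024)]
    if len(q)>8:
        A=np.c_[2*q[:,:2],np.ones(len(q))]; x=np.linalg.lstsq(A,(q[:,:2]**2).sum(1),rcond=None)[0]; print("circle",len(q),x[:2].round(4),np.sqrt(x[2]+x[0]**2+x[1]**2).round(4))
E
```

```text
[ 0.4491 -0.3403  0.1373] [-0.05  0.38 -2.1 ] 0.3225045484653381 [-1.01 -0.09  1.7   0.4   1.35  0.42]
top topface [ 0.464  -0.0075] [0.0599 0.0831] 17.6 [ 0.4642 -0.0083  0.0393]
top +jaws [ 0.464  -0.0078] [0.0695 0.102 ] 17.5 [ 0.4639 -0.0077  0.0375]
top all [ 0.4647 -0.0092] [0.0837 0.1263] 17.7 [ 0.4634 -0.0092  0.0287]
scene topface [ 0.4668 -0.0102] [0.063  0.0875] 19.8 [ 0.4672 -0.0104  0.0394]
scene +jaws [ 0.4653 -0.0098] [0.0717 0.1061] 18.2 [ 0.4693 -0.0136  0.0375]
scene all [ 0.4668 -0.0111] [0.0859 0.129 ] 18.1 [ 0.4776 -0.0181  0.0291]
circle 24 [0.4659 0.0018] 0.02
top topface [ 0.4641 -0.0079] [0.0599 0.0831] 17.5 [ 0.464  -0.0081  0.0394]
top +jaws [ 0.4641 -0.0077] [0.0694 0.102 ] 17.7 [ 0.4638 -0.0079  0.0375]
top all [ 0.4645 -0.0092] [0.0839 0.1264] 17.7 [ 0.4637 -0.0091  0.0287]
```

Specimen centre ≈ (.4655,−.0085), yaw 17.5°, so the mark is at ≈ (.466,.002), which agrees with the circle fit. I'll go above it and upright the scope.

```bash
python3 - <<'E'
from h import *
delta([.466,.002,.105],down(-85))
E
```

```text
t 17.7 pos [ 0.4491 -0.3403  0.1373] F [-0.05  0.38 -2.1 ] w 0.323 ff 30.0 q [-1.01 -0.09  1.7   0.4   1.35  0.42]
shift mm [  30.1 -339.3   49.5] turn deg [ -0.  -25.    0.2]
```

Call:
carry_out --deltas '[[[-0.6, 0.001, -0.015, 0.002, 0, -3, 0], [-0.6, 0.003, -0.04, 0.006, 0, -7, 0], [-0.6, 0.007, -0.075, 0.011, 0, -11, 0], [-0.6, 0.01, -0.115, 0.017, 0, -15, 0], [-0.6, 0.014, -0.155, 0.023, 0, -19, 0], [-0.6, 0.017, -0.195, 0.028, 0, -22, 0], [-0.6, 0.02, -0.23, 0.034, 0, -25, 0], [-0.6, 0.023, -0.26, 0.038, 0, -25, 0]]]'

```text
clock: 18.5
position: [0.4625, -0.0747, 0.1104]
tool_rot: [-3.136, -0.148, 0.006]
ft_force: [1.2, 0.2, -2.5]
gripper_width: 0.321
finger_force: 30.0
```

```bash
python3 - <<'E'
from h import *
delta([.466,.002,.105],down(-85))
E
```

```text
t 18.5 pos [ 0.4625 -0.0747  0.1104] F [ 1.24  0.23 -2.51] w 0.321 ff 30.0 q [-0.28 -0.07  1.66  0.    1.56  1.19]
shift mm [ 10.7 -76.    5.6] turn deg [-0.2  0.2  0.4]
```

Call:
carry_out --deltas '[[[-0.6, 0.003, -0.025, 0.002, 0, 0, 0], [-0.6, 0.006, -0.045, 0.004, 0, 0, 0], [-0.6, 0.009, -0.06, 0.0055, 0, 0, 0], [-0.6, 0.0105, -0.072, 0.0055, 0, 0, 0], [-0.6, 0.0105, -0.075, 0.0055, 0, 0, 0], [-0.6, 0.0105, -0.075, 0.0055, 0, 0, 0], [-0.6, 0.0105, -0.075, 0.0055, 0, 0, 0], [-0.6, 0.0105, -0.075, 0.0055, 0, 0, 0]]]'

```text
clock: 19.3
position: [0.4656, -0.0026, 0.1063]
tool_rot: [-3.138, -0.143, 0.002]
ft_force: [0.2, 0.1, -1.8]
gripper_width: 0.327
finger_force: 30.0
```

```bash
python3 - <<'E'
from h import *
o=snap('k'); delta([.466,.002,.105],down(-85)); p,r,s=st()
for n in o:
    pic,dd=o[n];P=cloud(n,dd);q=r.inv().apply(P.reshape(-1,3)-p).reshape(420,560,3)*1000
    for z in range(-48,48,6):
        w=q[(q[...,2]>z)&(q[...,2]<=z+6)&(abs(q[...,0])<32)&(abs(q[...,1])<32)&(dd>0)]
        if len(w)>3: print(n,z,len(w),"x",w[:,0].min().round(0),w[:,0].max().round(0),"y",w[:,1].min().round(0),w[:,1].max().round(0),"mean",w.mean(0).round(1))
A=cv2.resize(o["scene"][0][130:220,240:340],None,fx=6,fy=6,interpolation=cv2.INTER_CUBIC)
cv2.imwrite("pics/crop7.png",A[:,:,::-1])
E
```

```text
t 19.4 pos [ 0.4656 -0.0025  0.1063] F [-0.44 -0.65 -1.65] w 0.325 ff 30.0 q [-0.13 -0.08  1.67  0.    1.55  1.35]
shift mm [ 0.8 -4.4  1.3] turn deg [-0.   0.1  0.2]
scene -48 33 x -7.0 17.0 y -20.0 29.0 mean [ 10.1   6.8 -44.9]
scene -42 31 x -9.0 18.0 y -26.0 28.0 mean [ 10.3   5.7 -39.5]
scene -36 20 x 5.0 17.0 y -22.0 20.0 mean [ 11.6   2.6 -33. ]
scene -30 18 x 6.0 17.0 y -18.0 17.0 mean [ 12.3   4.3 -27.3]
scene -24 45 x -9.0 22.0 y -15.0 21.0 mean [ 11.5   7.1 -21.2]
scene -18 16 x -5.0 21.0 y -2.0 21.0 mean [ 11.9  13.1 -16.2]
scene -12 8 x -2.0 17.0 y -7.0 17.0 mean [11.7  7.5 -8.6]
scene -6 20 x -1.0 17.0 y -4.0 18.0 mean [11.4  8.8 -3.5]
scene 0 17 x -2.0 19.0 y -5.0 17.0 mean [10.   9.   3.2]
scene 6 13 x -3.0 16.0 y -6.0 16.0 mean [10.1  9.5  8.6]
scene 12 22 x -5.0 16.0 y -7.0 16.0 mean [10.5  8.3 14.7]
scene 18 6 x 2.0 14.0 y -3.0 16.0 mean [10.6  8.  21.1]
scene 24 14 x -0.0 15.0 y -5.0 14.0 mean [ 9.6  8.2 26.7]
scene 30 6 x 4.0 13.0 y -4.0 13.0 mean [ 9.7  5.4 33.1]
scene 36 5 x -4.0 10.0 y -2.0 11.0 mean [ 6.   6.3 36.5]
```

View pics/crop7.png

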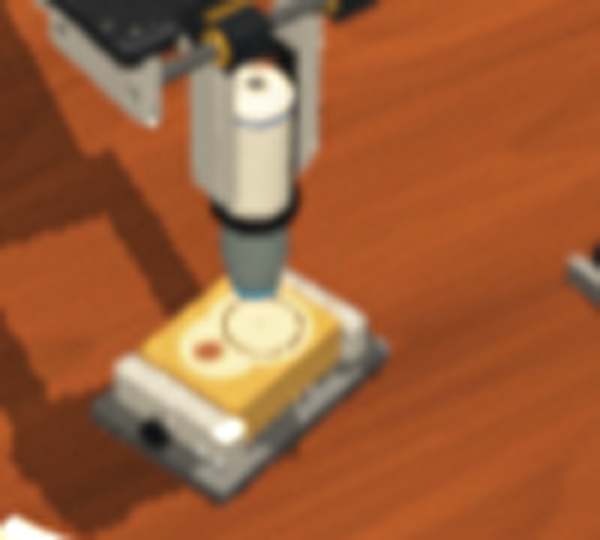

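The scope hangs upright above the specimen. The inked circle is at crop (264,326), i.e. scene (284,184), and the nose ring at (258,292). I'll check residual tilt and lateral alignment in this same view.

```bash
cat > fit.py <<'E'
from h import *
from scipy.optimize import least_squares
import sys
D=np.load(sys.argv[1]+"_scene.npz"); p,r,s=st()
P=cloud("scene",D["d"]); h=cv2.cvtColor(D["p"],cv2.COLOR_RGB2HSV); q=r.inv().apply(P.reshape(-1,3)-p).reshape(420,560,3)*1000
b=(D["d"]>0)&(abs(q[...,0])<24)
wh=b&(abs(q[...,1])<15.5)&(q[...,2]>-82)&(q[...,2]<-26)&(h[...,2]>170)
no=b&(abs(q[...,1]-2)<20)&(q[...,2]>-8)&(q[...,2]<18)&(h[...,2]<170)
for nm,m,R0 in(("barrel",wh,15.5),("nose",no,15.5)):
    w=q[m]; f=lambda c:np.hypot(w[:,0]-c[0],w[:,1]-c[1])-R0
    s=least_squares(f,[0,0],loss="soft_l1",f_scale=1.5); print(nm,len(w),s.x.round(2),"z",w[:,2].mean().round(1),"rms",np.sqrt((f(s.x)**2).mean()).round(2))
    f2=lambda c:np.hypot(w[:,0]-c[0]-c[2]*w[:,2],w[:,1]-c[1]-c[3]*w[:,2])-R0
    s=least_squares(f2,[0,0,0,0],loss="soft_l1",f_scale=1.5); print("  tilt deg",np.degrees(s.x[2:]).round(1))
w=q[wh|no]; f2=lambda c:np.hypot(w[:,0]-c[0]-c[2]*w[:,2],w[:,1]-c[1]-c[3]*w[:,2])-15.5
s=least_squares(f2,[0,0,0,0],loss="soft_l1",f_scale=1.5); print("joint",s.x[:2].round(2),"tilt",np.degrees(s.x[2:]).round(2))
E
python3 fit.py k; python3 - <<'E'
from h import *
print("mark scene (crop centre)",plane("scene",[[284,184.3]],.04).round(4), "reported tool z axis",st()[1].as_matrix()[:,2].round(4))
E
```

```text
barrel 132 [0.45 1.07] z -54.8 rms 1.49
  tilt deg [ 0.4 -0.5]
nose 75 [0.65 0.96] z 5.3 rms 1.27
  tilt deg [-2.3  1.4]
joint [0.62 0.97] tilt [ 0.17 -0.1 ]
mark scene (crop centre) [[0.4674 0.0029 0.04  ]] reported tool z axis [-1.3e-03  7.0e-04 -1.0e+00]
```

Tilt is under 0.3°. I'll centre on the mark and come down to just above contact.

Call:
carry_out --deltas '[[[-0.6, 0.001, -0.003, 0, 0, 0, 0], [-0.6, 0.001, -0.0055, 0.004, 0, 0, 0], [-0.6, 0.001, -0.0055, 0.01, 0, 0, 0], [-0.6, 0.001, -0.0055, 0.016, 0, 0, 0], [-0.6, 0.001, -0.0055, 0.021, 0, 0, 0], [-0.6, 0.001, -0.0055, 0.0235, 0, 0, 0], [-0.6, 0.001, -0.0055, 0.0235, 0, 0, 0], [-0.6, 0.001, -0.0055, 0.0235, 0, 0, 0]]]'

```text
clock: 20.2
position: [0.4661, 0.0037, 0.0828]
tool_rot: [-3.137, -0.144, 0.002]
ft_force: [0.0, -0.5, -1.7]
gripper_width: 0.326
finger_force: 30.0
```

```bash
cat > f.py <<'E'
from h import *
F=[]
for i in range(12): optics.camera("top"); F.append(ctrl.observe()["ft_force"])
print("mean F",np.mean(F,0).round(2),"sd",np.std(F,0).round(2)); delta([.4662,.003,.0737],down(-85))
E
python3 f.py
```

```text
mean F [-0.07  0.01 -1.74] sd [0.63 0.54 0.62]
t 20.8 pos [0.466  0.0037 0.0828] F [-0.58 -0.27 -0.84] w 0.323 ff 30.0 q [-0.11 -0.06  1.71  0.    1.5   1.36]
shift mm [0.1 0.7 9.1] turn deg [-0.1  0.1  0.3]
```

Call:
carry_out --deltas '[[[-0.6, 0, 0, 0.001, 0, 0, 0], [-0.6, 0, 0, 0.002, 0, 0, 0], [-0.6, 0, 0, 0.003, 0, 0, 0], [-0.6, 0, 0, 0.004, 0, 0, 0], [-0.6, 0, 0, 0.005, 0, 0, 0], [-0.6, 0, 0, 0.006, 0, 0, 0], [-0.6, 0, 0, 0.006, 0, 0, 0], [-0.6, 0, 0, 0.006, 0, 0, 0]]]'

```text
clock: 21.6
position: [0.466, 0.0037, 0.0768]
tool_rot: [-3.137, -0.144, 0.002]
ft_force: [-0.7, 0.2, -2.1]
gripper_width: 0.327
finger_force: 30.0
```

```bash
python3 f.py
```

```text
mean F [-0.01  0.08 -1.67] sd [0.28 0.38 0.34]
t 22.2 pos [0.466  0.0037 0.0768] F [ 0.07 -0.31 -1.32] w 0.326 ff 30.0 q [-0.11 -0.06  1.71  0.    1.49  1.36]
shift mm [0.1 0.7 3.1] turn deg [-0.1  0.1  0.3]
```

No contact yet. I'll go 2 mm further.

Call:
carry_out --deltas '[[[-0.6, 0, 0, 0.0005, 0, 0, 0], [-0.6, 0, 0, 0.001, 0, 0, 0], [-0.6, 0, 0, 0.0015, 0, 0, 0], [-0.6, 0, 0, 0.002, 0, 0, 0], [-0.6, 0, 0, 0.002, 0, 0, 0], [-0.6, 0, 0, 0.002, 0, 0, 0], [-0.6, 0, 0, 0.002, 0, 0, 0], [-0.6, 0, 0, 0.002, 0, 0, 0]]]'

```text
clock: 23.0
position: [0.466, 0.0037, 0.0749]
tool_rot: [-3.137, -0.144, 0.002]
ft_force: [-0.7, -0.7, 0.2]
gripper_width: 0.326
finger_force: 30.0
```

```bash
python3 f.py
```

```text
mean F [-0.37  0.04  0.28] sd [0.5  0.47 0.43]
t 23.6 pos [0.466  0.0037 0.0748] F [-0.84 -0.14 -0.33] w 0.326 ff 30.0 q [-0.11 -0.06  1.72  0.    1.48  1.36]
shift mm [0.1 0.7 1.1] turn deg [-0.1  0.1  0.3]
```

Contact force is 2.0 N, so the ring is about 2 mm in. 1.5 mm more gives half-way.

Call:
carry_out --deltas '[[[-0.6, 0, 0, 0.0005, 0, 0, 0], [-0.6, 0, 0, 0.001, 0, 0, 0], [-0.6, 0, 0, 0.0015, 0, 0, 0], [-0.6, 0, 0, 0.0015, 0, 0, 0], [-0.6, 0, 0, 0.0015, 0, 0, 0], [-0.6, 0, 0, 0.0015, 0, 0, 0], [-0.6, 0, 0, 0.0015, 0, 0, 0], [-0.6, 0, 0, 0.0015, 0, 0, 0]]]'

```text
clock: 24.4
position: [0.466, 0.0037, 0.0733]
tool_rot: [-3.137, -0.144, 0.002]
ft_force: [-0.1, 0.1, 0.8]
gripper_width: 0.33
finger_force: 30.0
```

```bash
python3 f.py; python3 - <<'E'
from h import *
o=snap('z')
pic,dd=o["scene"];P=cloud("scene",dd);h=cv2.cvtColor(pic,cv2.COLOR_RGB2HSV)
m=(np.hypot(P[...,0]-.5127,P[...,1]-.349)<.022)&(P[...,2]>.02)&(P[...,2]<.05)&(dd>0);w=m&(h[...,1]<60)&(h[...,2]>130);print("blue face",w.sum(),P[w].mean(0).round(4))
A=cv2.resize(pic[110:210,250:410],None,fx=5,fy=5,interpolation=cv2.INTER_CUBIC);cv2.imwrite("pics/crop8.png",A[:,:,::-1])
E
python3 fit.py z
```

```text
mean F [-0.31  0.1   0.69] sd [0.44 0.49 0.46]
t 25.0 pos [0.466  0.0037 0.0733] F [-0.77 -0.26 -0.11] w 0.328 ff 30.0 q [-0.11 -0.06  1.72  0.    1.48  1.36]
shift mm [ 0.1  0.7 -0.4] turn deg [-0.1  0.1  0.3]
blue face 56 [0.5121 0.3487 0.0295]
barrel 122 [0.41 0.6 ] z -54.8 rms 1.33
  tilt deg [0.1 1.2]
nose 70 [0.73 0.4 ] z 4.4 rms 1.52
  tilt deg [ 0.6 -0.2]
joint [0.73 0.49] tilt [ 0.32 -0.03]
```

View pics/crop8.png

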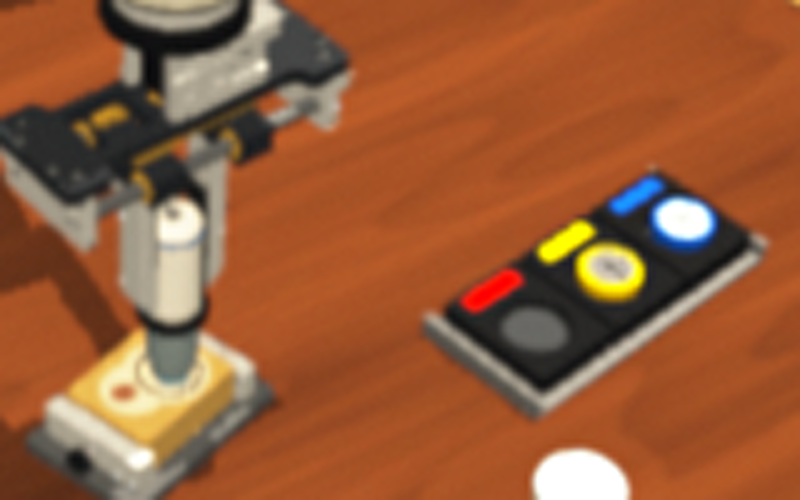

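Ring inside the circle, barrel upright, and the blue disc seated like the yellow one. The force averages 2.4 N (about 3 mm in), so I'll trim by 0.3 mm.

Call:
carry_out --deltas '[[[-0.6, 0, 0, 0.0003, 0, 0, 0], [-0.6, 0, 0, 0.0003, 0, 0, 0], [-0.6, 0, 0, 0.0003, 0, 0, 0], [-0.6, 0, 0, 0.0003, 0, 0, 0], [-0.6, 0, 0, 0.0003, 0, 0, 0], [-0.6, 0, 0, 0.0003, 0, 0, 0], [-0.6, 0, 0, 0.0003, 0, 0, 0], [-0.6, 0, 0, 0.0003, 0, 0, 0]]]'

```text
clock: 25.9
position: [0.466, 0.0037, 0.073]
tool_rot: [-3.137, -0.144, 0.002]
ft_force: [0.0, -0.2, 1.5]
gripper_width: 0.326
finger_force: 30.0
```

```bash
sed -i 's/range(12)/range(30)/' f.py; python3 f.py
```

```text
mean F [0.1  0.06 0.87] sd [0.48 0.45 0.5 ]
t 27.4 pos [0.466  0.0037 0.073 ] F [0.41 0.14 0.44] w 0.326 ff 30.0 q [-0.11 -0.06  1.72  0.    1.48  1.36]
shift mm [ 0.1  0.7 -0.7] turn deg [-0.1  0.1  0.3]
```

2.6 N means the ring is about 3.3 mm in, which is half-way within the noise. Handing in.

```bash
python3 -c "
from h import *
print(job.hand_in())"
```

```text
the job is handed in; nothing more can be done
None
```

Handed in at about 27 s: the blue disc is flat in its own slot after settling its last 3 mm or so on release, and the scope is held upright inside the inked circle, ring about half-way in (roughly 3.3 mm, 2.6 N).

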